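# Hook the stock bin out from under the low shelf until it clicks home

## Task

With the hook tool, reach over the blue bin under the low wire shelf, drop the prong behind the bin's back wall and pull the bin along its lane towards you until the bumper gives and the orange catch snaps up behind the bin. Pull gently, never with more than 18 N, feel for the bumper, and keep your fingers off the bin. Then unhook without pulling the bin out of its catch, lay the hook down on the bench clear of the rack, and leave the jar, the red bin and the carton alone.

Things in the scene. Friction and masses are not known exactly. Their poses are not given: they have to be found in the camera images.
- rack: Fixed parts rack: grey floor plate 350 x 170 mm, 6 mm thick (x -145 to +205 mm), with a lane between two low aluminium C-rails (14.5 mm high) whose lips hold the bin's runners down, open at both ends; a low white wire shelf covers the lane's far part. Origin on the lane's centre line at bench height, x along the lane away from the robot, z up. A yellow stop unit sits at its near end.
- shelf_edge (a point): Middle of the wire shelf's near edge, at x = +55 mm, z = 150 mm of the rack (the shelf's underside). The shelf runs 145 mm on from there, 165 mm wide, 10 mm thick, on four corner posts.
- stop_mid (a point): Rack point x = -87.5, z = 25 mm: the bumper's free face at the stop unit's middle setting. The unit is clamped up to 25 mm either way along the lane from it; the setting differs each time and is not measured: feel for it. A black sprung bumper 60 mm wide, 3 N/mm, 9.5 mm travel; the orange catch's upright face lies 87.5 mm beyond it; all under 35 mm high, to 34 mm nearer.
- catch (a joint): Orange sprung wedge 24 mm wide, 6 mm out of the lane floor, sloped on its far side: 0 up, about 0.006 (m) pushed down. Up at first, down while the bin slides over it, it snaps up behind the bin's back once the bin has pushed the bumper in 2.5 mm; the bumper then holds the bin against it. With the bin's friction (up to 3 N) that takes a pull of 8 to 12 N; 18 N is 2 to 3 mm too far.
- bin: Loose blue open stock bin with bolts, 90 (x) x 100 (y) x 60 mm high, with 7.5 mm runners along its foot at both sides, 0.3 to 0.65 kg; walls 3 mm; sides and back 60 mm high, front (towards the robot, -x) 34 mm. Origin at the centre of its underside, z up. It stands on the rack's 6 mm floor under the wire shelf and slides between the C-rails with 2.5 mm of play each side.
- bin_back (a point): Middle of the top edge of the bin's back wall, outer face: x = +45 mm, z = 60 mm of the bin. The prong goes down just beyond it.
- hook: Loose hook tool standing on the bench on its handle and prong, 0.16 kg: wooden handle block (x -40 to +20 mm, 24 mm wide in y, 52 mm high), an 8 mm round steel rod along +x at 42 mm height (axis), then at x = 170 mm a straight 8 mm prong down to a 16 mm ball level with the handle's underside. Origin on the handle's underside, z up; grip the handle across y at x = 0.
- hook_tip (a point): Lowest point of the prong's 16 mm ball, at x = 170 mm, y = 0, z = 0 of the hook tool.
- jar: Loose bystander: amber jar with a steel lid, 60 mm across, 90 mm high, beside the rack; origin at the centre of its underside.
- red_bin: Loose bystander: red stock bin of the same shape as the blue one, beside the rack; origin at the centre of its underside.
- carton: Loose bystander: cardboard carton 90 x 70 x 80 mm high, beside the rack; origin at the centre of its underside.
Things that resemble listed ones, but are neither listed nor needed, are in the scene too. Of the things that look like the hook, take the one that is farthest from the robot's base at the start. Several things have the shape of the bin; the one meant has the colours described above.

How it is judged:
By the outcome, as a careful person would: the job done as asked, in the order asked, and still so for the second after the job is handed in, with the robot touching nothing.
It also fails if it takes over 64 s, if anything falls off the work surface, if the arm or the gripper's body presses on something with over 40 N, if the wrist force passes 120 N, or if a joint passes its speed limit or range.

## Robot

A 6-joint arm with a two-finger parallel gripper is mounted at the origin on the work surface. World frame = base frame: x ahead of the robot, y to its left, z up, the work surface at z = 0. Lengths are in m, angles in rad, forces in N, time in s.
With the tool pointing down it reaches from about 0.35 to 0.975 m from the base axis. Payload 4.9 kg.
Tool frame: the origin (TCP) lies at the very end of the fingers, on their centre line; the grasp point (between the pads) lies 19 mm behind it (ctrl.grasp_offset is the distance from the TCP to the grasp point, in m); z points along the fingers, y is the line along which they close (so a half turn about z gives the same grasp; the last joint's range is limited). The gripper opens to 85 mm and grips with 20 to 120 N. Pads are 22 mm wide; open, the fingers measure 114 mm over their backs; the gripper's body (76 mm by 85 mm) begins 54 mm behind the grasp point. The pads swing forward as they close: fully open they stand 13 mm farther back than shut.
Start: joints at [0.985, 0.053, 1.613, -0, 1.476, -0.119], TCP at [0.281, 0.558, 0.231] pointing down, gripper open.
Joint ranges: [-3.01, 3.01], [-1.01, 2.22], [0.06, 2.58], [-1.02, 4.17], [0.09, 2.62], [-3.14, 3.14]. Speed limits (rad/s): [2.57, 2.57, 3.14, 3.14, 3.14, 3.14].

## Interface

Orientations are given as a rotation vector (axis times angle).
In Python, from station import ctrl, optics gives the robot as it stands.
- The arm moves only by the shell command python3 -m handwheel 'ROWS' [OPENING] [FORCE]. ROWS is JSON, a list of rows, each an object of numbers: "tx", "ty", "tz": the shift along the tool's x, y, z in mm; "roll": the turn about the tool's z in rad. A call has 1 to 12 rows; each row shifts and turns the commanded pose from where the row before left it, along the tool's axes as they then stand; what a row does not reach is not made up. A row lasts 1/12 s, in which the tool goes at most 41.7 mm and 7.16 degrees, less where a joint would pass 70% of its speed; a pose out of reach is approached as far as the arm can. A call with a gripper value outside its range is refused whole. OPENING is the finger opening in mm, from 0 to 85.4, set as the call begins (- or left out, the last holds). The fingers move at their own pace and stop on an object; FORCE is the grip in N (left out, the last holds). Time passes only in rows, so rows that do not move let the fingers close. It gives the time, the measured TCP pose, the force, the opening and the grip force at its end, in the units of the state.
- ctrl.get_obs(): the state, without advancing time (a new reading comes with each control period).
- optics.get_image(name): name is "scene" or "top" or "wrist"; returns (picture, depth): 480x640x3 uint8, red, green, blue; 480x640 float32, m along the optical axis (not along the pixel's ray), 0 where there is no reading.
- optics.camera_params(name): a dict with "mtx" (3x3 intrinsics, pixels), "extrinsics" (4x4, takes a point from camera to world coordinates); the wrist camera has in their place "tool_from_camera" (4x4, takes a point from camera to tool coordinates, whose origin is the TCP and whose axes are the flange's). Camera axes: x right, y down, z forward; pixel columns grow to the right and rows downward; lengths in m; the calibration is good to about 2 mm. The wrist camera is an equidistant fisheye: a pixel r from the principal point sees the ray r / f radians off the axis. A picture is of the moment at which its call begins: read the wrist's pose just before it. camera_params takes no time and is no camera call.
- ctrl.finish_job(): hands the job in; it is judged then, once.
The state is a dict: "t": time; "q": joint angles; "dq": joint speeds; "effort": joint torques, N m; "tool_pos": TCP position; "tool_rot": TCP orientation; "contact_force": force on the tool from outside, world axes, zero at the start; "wrist_torque": the same for the moment, N m; "opening": finger opening in m; "grip_force": force on a finger pad.
Only numpy, scipy, OpenCV 4.12 (cv2) and the standard library are available. Lean on these libraries where they do the work, as an engineer would, in place of code of your own. Each camera call takes 0.05 s, during which the arm holds its last target. There are 200 camera calls.

## Working session

There is one attempt and no reset: what is moved stays moved. The work goes in short steps, Python scripts to look and compute and a shell command to move; the robot and the scene stay as the last step left them, time stands still between calls to the robot, and variables do not carry over. Pictures are saved under pics/ and viewed, at most 10 in all, crops included, and the job is handed in when it is done.

```bash
mkdir -p pics; ls
python3 - <<'E'
from station import ctrl, optics
import cv2, numpy as np
o=ctrl.get_obs(); print({k:np.round(v,3).tolist() for k,v in o.items()}, ctrl.grasp_offset)
for n in ("scene","top"):
    im,d=optics.get_image(n); cv2.imwrite(f"pics/{n}.png",im[:,:,::-1]); np.savez(f"pics/{n}.npz",im=im,d=d)
    p=optics.camera_params(n); print(n,{k:np.round(v,4).tolist() for k,v in p.items()})
    print((d>0).mean())
E
```

```text
pics
{'t': 0.0, 'q': [0.985, 0.053, 1.614, -0.0, 1.476, -0.119], 'dq': [-0.0, -0.001, -0.0, 0.0, 0.0, 0.0], 'effort': [-0.001, -39.369, -37.017, -0.0, 0.007, -0.0], 'tool_pos': [0.281, 0.558, 0.23], 'tool_rot': [-0.726, -3.056, 0.003], 'contact_force': [0.308, 0.159, 0.355], 'wrist_torque': [-0.048, -0.018, 0.004], 'grip_force': 0.0, 'opening': 0.085} 0.0187
scene {'mtx': [[613.946, 0.0, 327.0257], [0.0, 613.946, 229.8277], [0.0, 0.0, 1.0]], 'extrinsics': [[0.0272, 0.7364, -0.6759, 1.2869], [0.9996, -0.0154, 0.0235, -0.0688], [0.0069, -0.6763, -0.7366, 0.9134], [0.0, 0.0, 0.0, 1.0]]}
0.9959375
top {'mtx': [[443.7361, 0.0, 326.776], [0.0, 443.7361, 241.7931], [0.0, 0.0, 1.0]], 'extrinsics': [[0.0171, -0.9855, 0.1686, 0.4287], [-0.9998, -0.0174, -0.0, -0.0284], [0.0029, -0.1685, -0.9857, 0.9677], [0.0, 0.0, 0.0, 1.0]]}
0.99599609375
```

View pics/scene.png

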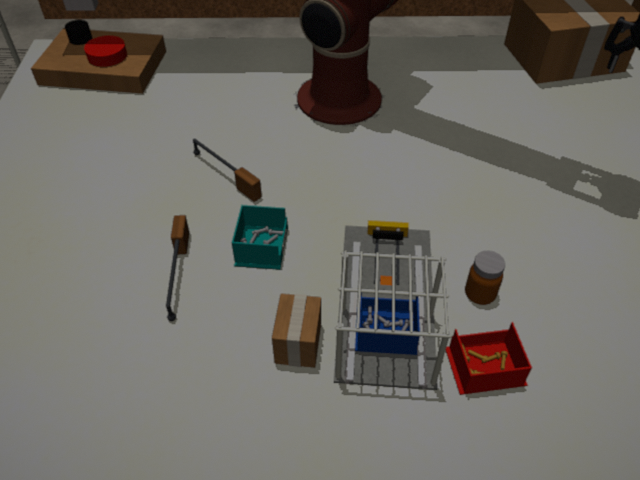

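View pics/top.png

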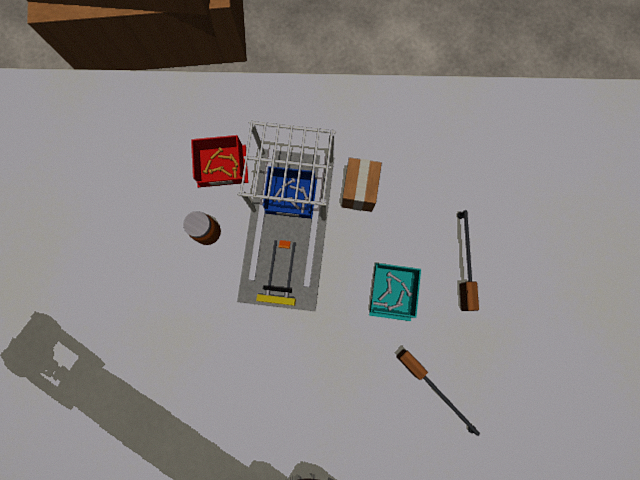

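The scene view shows the blue bin at (388,325) under the white shelf, with the yellow stop at (388,228). The far hook has its handle at (180,232) and ball at (171,316). In the top view that hook runs from handle (469,296) to ball (462,215), and the bin is at (290,192).

```bash
cat > h.py <<'E'
import numpy as np, cv2
from station import ctrl, optics
def cloud(n):
    z=np.load(f"pics/{n}.npz"); im,d=z["im"],z["d"].astype(float); p=optics.camera_params(n); K=p["mtx"]; E=np.array(p["extrinsics"])
    v,u=np.mgrid[:480,:640]; P=np.stack([(u-K[0][2])/K[0][0]*d,(v-K[1][2])/K[1][1]*d,d],-1)
    return im,P@E[:3,:3].T+E[:3,3]
def rect(P):
    (c,s,a)=cv2.minAreaRect((P[:,:2]*1000).astype(np.float32)); return np.round(c,1),np.round(s,1),round(a,1)
E
python3 - <<'E'
from h import *
for n in ("top","scene"):
    im,P=cloud(n); hsv=cv2.cvtColor(im,cv2.COLOR_RGB2HSV); H,S,V=[hsv[...,i].astype(int) for i in range(3)]; z=P[...,2]
    print("==",n,"bench z",np.median(z[(S<40)&(V>120)]))
    def lab(name,m,k=3,mn=25):
        c,L,st,ce=cv2.connectedComponentsWithStats(m.astype(np.uint8))
        for i in sorted(range(1,c),key=lambda i:-st[i,4])[:k]:
            if st[i,4]<mn: continue
            Q=P[L==i]; print(name,st[i,4],np.round(ce[i]),rect(Q),"z",np.round(np.percentile(Q[:,2],[5,50,95])*1000,1))
    blue=(H>105)&(H<125)&(S>150)&(V>40)
    lab("blue all",blue); 
    Q=P[blue&(z>.06)&(z<.075)]; print("blue rim",len(Q),rect(Q) if len(Q)>5 else 0)
    lab("yellow",(H>20)&(H<32)&(S>170)&(V>100)); lab("orange",(H>5)&(H<16)&(S>200)&(V>150),4)
    tall=(z>.135)&(z<.175)&(S<60)&(P[...,0]>.3); Q=P[tall]; print("shelf",len(Q),rect(Q))
    lab("plate",(z>.002)&(z<.010)&(S<60)&(V<150)&(P[...,0]>.3),3,200)
    lab("rails",(z>.0165)&(z<.026)&(S<60)&(P[...,0]>.3)&(V>100),4)
    wood=(H>5)&(H<16)&(S>110)&(P[...,0]>.15)&(P[...,0]<.9)&(P[...,1]<.0)
    lab("wood",wood&(z>.03),6); lab("woodtop",wood&(z>.047)&(z<.057),6)
    lab("rod",(V<90)&(z>.03)&(z<.055)&(S<110)&(P[...,0]>.2)&(P[...,1]<-.1),4)
    lab("ballish",(V<90)&(z>.005)&(z<.055)&(P[...,0]>.2)&(P[...,1]<-.1)&(P[...,0]<.7),6)
    lab("red",((H<4)|(H>176))&(S>180)&(P[...,0]>.35)); lab("jar/carton",(z>.07)&(z<.1)&(P[...,0]>.3)&(P[...,0]<.85),5)
E
```

```text
== top bench z 1.2376232169986068e-05
blue all 437 [288. 208.] (array([666.2,  54.8]), array([100.5,  32.3]), 84.6) z [ 6.7  9.9 41.9]
blue all 177 [276. 184.] (array([581.8,  42.1]), array([334.8,  39.3]), 18.0) z [ 6.4  9.2 12.5]
blue all 140 [290. 190.] (array([691.6,  52.8]), array([88.5, 31.3]), 7.7) z [ 6.   8.9 11.9]
blue rim 94 (array([696.7,  53.7]), array([98.5, 87.3]), 84.7)
yellow 255 [275. 299.] (array([457. ,  42.4]), array([151. ,  22.5]), 76.7) z [29.8 32.9 35.3]
orange 56 [284. 244.] (array([586.6,  64.7]), array([20.3, 13.6]), 81.6) z [ 6.3 10.2 13.9]
shelf 1843 (array([721.9,  51.3]), array([167.9, 151.6]), 84.0)
plate 5665 [282. 259.] (array([567.2,  66.9]), array([172.7, 235.5]), 84.5) z [3.4 6.  8.7]
plate 209 [328. 184.] (array([721.3, -29.1]), array([ 11.3, 135.6]), 84.2) z [3.2 5.9 8.7]
rails 29 [303. 192.] (array([699.9,  24.1]), array([28.1,  8.6]), 34.0) z [16.7 19.  21.9]
wood 525 [351. 181.] (array([593.5, -60.1]), array([ 24.3, 335.1]), 82.2) z [57.1 80.  82.9]
wood 504 [372. 184.] (array([588.1, -88.6]), array([ 33.2, 339.2]), 74.9) z [59.1 79.9 82.8]

[... 3726 characters left out ...]
3]), 41.1) z [ 9.7 40.7 52.2]
ballish 55 [258. 233.] (array([ 466.3, -178.1]), array([16.8, 48.6]), 44.8) z [ 5.9 11.2 14.1]
red 3741 [488. 361.] (array([1010.3,  117.7]), array([138. , 652.8]), 68.0) z [ 1.6 19.8 58.9]
jar/carton 2125 [297. 319.] (array([712.6, -96.2]), array([70.3, 94.3]), 82.1) z [75.8 80.1 82.9]
jar/carton 738 [489. 264.] (array([612.8, 239.6]), array([53. , 53.4]), 29.0) z [76.2 89.4 92.6]
jar/carton 71 [339. 352.] (array([783. , -31.1]), array([10.3,  6.8]), 77.1) z [71.8 84.2 97.9]
jar/carton 69 [440. 359.] (array([798.9, 123.5]), array([9.8, 6.8]), 68.2) z [71.7 85.6 98. ]
jar/carton 58 [436. 288.] (array([664.6, 138.2]), array([10.4,  6.6]), 84.7) z [74.8 87.  98.8]
```

```bash
cat >> h.py <<'E'
from scipy.spatial.transform import Rotation as R
def goto(x,y,z,yaw=None):
    "delta to TCP target (mm); yaw = wanted world angle (deg) of tool x; shifts given in the tool frame after the roll"
    o=ctrl.get_obs(); M=R.from_rotvec(o["tool_rot"]).as_matrix(); cur=np.degrees(np.arctan2(M[1,0],M[0,0])); r=0
    if yaw is not None:
        r=-((yaw-cur+180)%360-180); M=M@R.from_euler("z",r,degrees=True).as_matrix()
    d=M.T@(np.array([x,y,z])-np.array(o["tool_pos"])*1000)
    print("t",round(o["t"],2),"pos",np.round(np.array(o["tool_pos"])*1000,1),"yaw",round(cur,2),"tilt",np.round(M[:2,2],4),"-> roll",round(np.radians(r),4),"shift",np.round(d,1),"F",np.round(o["contact_force"],1))
E
python3 - <<'E'
from h import *
for n in ("top","scene"):
    im,P=cloud(n); hsv=cv2.cvtColor(im,cv2.COLOR_RGB2HSV); H,S,V=[hsv[...,i].astype(int) for i in range(3)]; X,Y,z=P[...,0],P[...,1],P[...,2]
    near=(Y<-.29)&(Y>-.36)&(X>.43)&(X<.68)
    top=near&(z>.047)&(z<.057)&(H>5)&(H<16)&(S>110)
    print(n,"handle",rect(P[top]),np.median(P[top],0))
    rod=near&(z>.036)&(z<.052)&(X>.52)&(X<.625)&(V<120); Q=P[rod]; f=np.polyfit(Q[:,0],Q[:,1],1); print("rod yaw",np.degrees(np.arctan(f[0])),"y at .48,.65",np.polyval(f,[.48,.65]))
    far=near&(z>.004)&(X>.60)&(V<120); Q=P[far]; print("tip end xmax",np.percentile(Q[:,0],[90,98]),"ball",np.median(Q[Q[:,2]<.02],0))
    # rack: plate side edges from rows across lane; shelf edges
    c=np.array([.595,.066]); a=np.radians(-5.8); u=np.array([np.cos(a),np.sin(a)]); w=np.array([-u[1],u[0]])
    s=(P[...,:2]-c)@u; t=(P[...,:2]-c)@w
    pl=(z>.0025)&(z<.010)&(abs(t)<.095)&(s>-.16)&(s<.22)&(V<150)&(S<60)
    lo,hi=[],[]
    for b in np.arange(-.14,.2,.01):
        k=pl&(s>b)&(s<b+.01)
        if k.sum()>20: q=np.percentile(t[k],[1,99])*1000; lo.append((b,q[0])); hi.append((b,q[1]))
    print("plate edges",[ (round(a*1000+5),round(q1),round(q2)) for (a,q1),(_,q2) in zip(lo,hi)])
    k=pl&(abs(t)<.07);print("plate ends",np.percentile(s[k],[.3,99.7]))
    sh=(z>.145)&(z<.172)&(abs(t)<.1)&(s>.03)&(s<.23); print("shelf s",np.percentile(s[sh],[1,99]),"t",np.percentile(t[sh],[1,99]),rect(P[sh]))
    bl=(H>105)&(H<125)&(S>120)&(abs(t)<.07)&(s>0)&(s<.2)
    k=bl&(z>.061)&(z<.072); print("bin rim s",np.percentile(s[k],[1,5,50,95,99]),"t",np.percentile(t[k],[1,99]))
    k=bl&(z>.02)&(z<.05)&(s>.12); print("bin back face",k.sum(),np.median(s[k]) if k.any() else 0)
    ye=(H>20)&(H<32)&(S>170)&(V>80)&(abs(t)<.1)&(s<-.05); print("yellow s",np.percentile(s[ye],[2,98]),"t",np.percentile(t[ye],[2,50,98]))
    ca=(H>5)&(H<18)&(S>180)&(abs(t)<.03)&(s>-.05)&(s<.08)&(z<.02); print("catch",ca.sum(),np.percentile(s[ca],[5,50,95]) if ca.any() else 0,np.median(t[ca]) if ca.any() else 0)
E
```

```text
top handle (array([ 479. , -328.2]), array([59.4, 24.5]), 2.6) [ 0.47787376 -0.32756028  0.05170329]
rod yaw 1.7899867123986963 y at .48,.65 [-0.32783516 -0.32252244]
tip end xmax [0.65897409 0.66282684] ball [ 0.65535579 -0.31949603  0.01216251]
plate edges [(-135, -85, 82), (-125, -86, 82), (-115, -85, 82), (-105, -85, 82), (-95, -85, 82), (-85, -86, 82), (-75, -85, 81), (-65, -86, 81), (-55, -85, 82), (-45, -85, 82), (-35, -85, 82), (-25, -85, 82), (-15, -85, 81), (-5, -85, 82), (5, -86, 82), (15, -85, 82), (25, -86, 82), (35, -85, 81), (45, -86, 81), (55, -85, 83), (65, -86, 76), (75, -86, 82), (85, -86, 83), (95, -87, 85), (105, -86, 81), (115, -86, 81), (125, -86, 78), (135, -87, 85), (145, -85, 86), (155, -86, 83), (165, -85, 88), (175, -86, 77), (185, -85, 78), (195, -86, 74)]
plate ends [-0.14403667  0.20578339]
shelf s [0.05242372 0.20238614] t [-0.0828809   0.07912309] (array([722. ,  51.6]), array([168.4, 151.6]), 84.0)
bin rim s [0.05988245 0.06334702 0.14225877 0.14555058 0.14608904] t [-0.05126322  0.04779998]
bin back face 141 0.14317909180427482
yellow s [-0.13722535
[... 647 characters left out ...]
71, 80), (35, -91, 93), (45, -86, 88), (55, -85, 92), (65, -87, 86), (75, -84, 87), (85, -88, 92), (95, -94, 85), (105, -92, 92), (115, -78, 93), (125, -89, 85), (135, -75, 86), (145, -72, 85), (155, -85, 83), (165, -72, 80), (175, -84, 78), (185, -83, 87), (195, -84, 84)]
plate ends [-0.14576376  0.21516265]
shelf s [0.05261038 0.20236777] t [-0.08053009  0.08184318] (array([721.6,  54. ]), array([168. , 153.8]), 83.9)
bin rim s [0.07157522 0.07584077 0.11238282 0.14586642 0.14656693] t [-0.04728122  0.04962173]
bin back face 583 0.1443203024022877
yellow s [-0.13709016 -0.12269251] t [-0.0367333   0.00041982  0.03730745]
catch 91 [-0.01500166 -0.00851409 -0.00181753] -0.0005986544315763267
```

```bash
python3 -c "
from h import *
goto(490,-326,140,181.8)"
```

```text
t 0.1 pos [281.  557.7 230.2] yaw 153.26 tilt [-0.001  -0.0015] -> roll -0.4982 shift [-181.3 -889.7   91.3] F [-0.4 -0.3 -0.6]
```

```bash
R='{"tx":-6,"ty":-29.6,"tz":2.5}'
python3 -m handwheel '[{"roll":-0.1245},{"roll":-0.1245},{"roll":-0.1245},{"roll":-0.1245},{"tx":-6,"ty":-20,"tz":2},{"tx":-6,"ty":-30,"tz":3},{"tx":-6,"ty":-30,"tz":3},{"tx":-6,"ty":-30,"tz":3},{"tx":-6,"ty":-30,"tz":3},{"tx":-6,"ty":-30,"tz":3},{"tx":-6,"ty":-30,"tz":3},{"tx":-6,"ty":-30,"tz":3}]' 85 60
python3 -m handwheel '[{"tx":-6,"ty":-30,"tz":3},{"tx":-6,"ty":-30,"tz":3},{"tx":-6,"ty":-30,"tz":3},{"tx":-6,"ty":-30,"tz":3},{"tx":-6,"ty":-30,"tz":3},{"tx":-6,"ty":-30,"tz":3},{"tx":-6,"ty":-30,"tz":3},{"tx":-6,"ty":-30,"tz":3},{"tx":-6,"ty":-30,"tz":3},{"tx":-6,"ty":-30,"tz":3},{"tx":-6,"ty":-30,"tz":3},{"tx":-6,"ty":-30,"tz":3}]'
python3 -m handwheel '[{"tx":-6,"ty":-30,"tz":3},{"tx":-6,"ty":-30,"tz":3},{"tx":-6,"ty":-30,"tz":3},{"tx":-6,"ty":-30,"tz":3},{"tx":-6,"ty":-30,"tz":3},{"tx":-6,"ty":-30,"tz":3},{"tx":-6,"ty":-30,"tz":3},{"tx":-6,"ty":-30,"tz":3},{"ty":-20},{"ty":-10},{}]'
python3 - <<'E'
from h import *
goto(490,-326,16,181.8)
im,d=optics.get_image("wrist"); cv2.imwrite("pics/w1.png",im[:,:,::-1])
p=optics.camera_params("wrist"); print(p)
E
```

```text
t 0.1 pos [281.  557.7 230.2] yaw 153.26 tilt [-0.001  -0.0015] -> roll -0.4982 shift [-181.4 -889.5  215.3] F [-0.4 -0.3 -0.6]
{'mtx': array([[371.64829954,   0.        , 317.7835975 ],
       [  0.        , 371.64829954, 239.7877989 ],
       [  0.        ,   0.        ,   1.        ]]), 'tool_from_camera': array([[ 2.25719298e-04, -9.45695217e-01, -3.25054620e-01,
         8.46331216e-02],
       [ 9.99999969e-01,  2.47598243e-04, -2.59438975e-05,
         1.55815693e-04],
       [ 1.05017973e-04, -3.25054604e-01,  9.45695243e-01,
        -1.41576055e-01],
       [ 0.00000000e+00,  0.00000000e+00,  0.00000000e+00,
         1.00000000e+00]])}$[0]: bad value
$[0]: bad value
$[0]: bad value
```

View pics/w1.png

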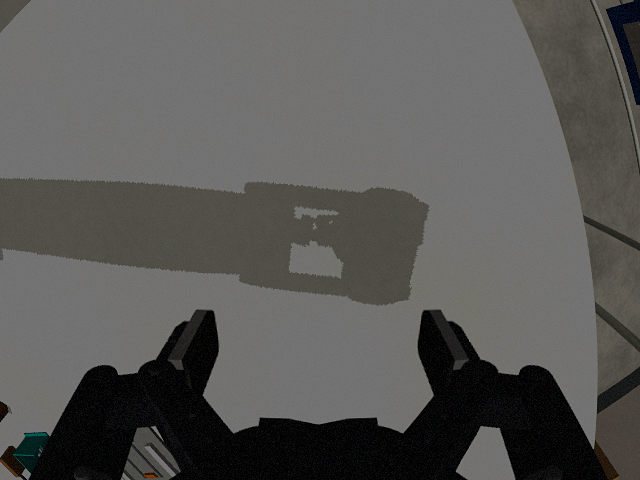

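The moves were refused and the arm has not moved; the wrist view shows only bare bench. The rows probably need all four keys.

```bash
python3 -m handwheel '[{"tx":0,"ty":0,"tz":0,"roll":-0.1245},{"tx":0,"ty":0,"tz":0,"roll":-0.1245},{"tx":0,"ty":0,"tz":0,"roll":-0.1245},{"tx":0,"ty":0,"tz":0,"roll":-0.1245}]' 85 60
```

```text
t: 0.48
tool_pos: [0.2811, 0.5579, 0.2308]
tool_rot: [0.059, -3.141, 0.001]
contact_force: [-0.6, -0.1, 0.2]
opening: 0.0854
grip_force: 0.0
```

```bash
python3 -m handwheel '[{"tx":-4,"ty":-20,"tz":2,"roll":0},{"tx":-7,"ty":-35,"tz":4,"roll":0},{"tx":-7,"ty":-35,"tz":4,"roll":0},{"tx":-7,"ty":-35,"tz":4,"roll":0},{"tx":-7,"ty":-35,"tz":4,"roll":0},{"tx":-7,"ty":-35,"tz":4,"roll":0},{"tx":-7,"ty":-35,"tz":4,"roll":0},{"tx":-7,"ty":-35,"tz":4,"roll":0},{"tx":-7,"ty":-35,"tz":4,"roll":0},{"tx":-7,"ty":-35,"tz":4,"roll":0},{"tx":-7,"ty":-35,"tz":4,"roll":0},{"tx":-7,"ty":-35,"tz":4,"roll":0}]'
python3 -m handwheel '[{"tx":-7,"ty":-35,"tz":4,"roll":0},{"tx":-7,"ty":-35,"tz":4,"roll":0},{"tx":-7,"ty":-35,"tz":4,"roll":0},{"tx":-7,"ty":-35,"tz":4,"roll":0},{"tx":-7,"ty":-35,"tz":4,"roll":0},{"tx":-7,"ty":-35,"tz":4,"roll":0},{"tx":-7,"ty":-35,"tz":4,"roll":0},{"tx":-7,"ty":-35,"tz":4,"roll":0},{"tx":-7,"ty":-35,"tz":4,"roll":0},{"tx":-7,"ty":-35,"tz":4,"roll":0},{"tx":-7,"ty":-35,"tz":4,"roll":0},{"tx":-7,"ty":-35,"tz":4,"roll":0}]'
python3 -m handwheel '[{"tx":-7,"ty":-35,"tz":4,"roll":0},{"tx":-7,"ty":-20,"tz":0,"roll":0},{"tx":-2,"ty":-10,"tz":0,"roll":0},{"tx":0,"ty":0,"tz":0,"roll":0},{"tx":0,"ty":0,"tz":0,"roll":0}]'
python3 -c "
from h import *
goto(490,-326,16,181.8)"
```

```text
t: 1.48
tool_pos: [0.3747, 0.1542, 0.1849]
tool_rot: [-0.05, 3.141, 0.0]
contact_force: [1.4, -0.3, -0.6]
opening: 0.085
grip_force: 0.0
t: 2.48
tool_pos: [0.4718, -0.2631, 0.1367]
tool_rot: [0.048, -3.141, -0.001]
contact_force: [-0.1, 0.1, -0.5]
opening: 0.0852
grip_force: 0.0
t: 2.9
tool_pos: [0.4897, -0.3252, 0.133]
tool_rot: [0.049, -3.141, -0.002]
contact_force: [-0.7, -0.2, -0.2]
opening: 0.0852
grip_force: 0.0
t 2.9 pos [ 489.7 -325.2  133. ] yaw -178.22 tilt [-0.0007  0.0011] -> roll -0.0003 shift [ -0.4  -1.  117. ] F [-0.7 -0.2 -0.2]
```

```bash
python3 -m handwheel '[{"tx":0,"ty":-1,"tz":15,"roll":0},{"tx":0,"ty":0,"tz":20,"roll":0},{"tx":0,"ty":0,"tz":20,"roll":0},{"tx":0,"ty":0,"tz":20,"roll":0},{"tx":0,"ty":0,"tz":20,"roll":0},{"tx":0,"ty":0,"tz":14,"roll":0},{"tx":0,"ty":0,"tz":8,"roll":0},{"tx":0,"ty":0,"tz":0,"roll":0}]'
python3 -m handwheel '[{"tx":0,"ty":0,"tz":0,"roll":0},{"tx":0,"ty":0,"tz":0,"roll":0},{"tx":0,"ty":0,"tz":0,"roll":0},{"tx":0,"ty":0,"tz":0,"roll":0},{"tx":0,"ty":0,"tz":0,"roll":0},{"tx":0,"ty":0,"tz":0,"roll":0},{"tx":0,"ty":0,"tz":0,"roll":0},{"tx":0,"ty":0,"tz":0,"roll":0}]' 10 80
python3 -c "
from h import *
goto(490,-326,120,181.8)"
```

```text
t: 3.57
tool_pos: [0.4888, -0.3248, 0.0144]
tool_rot: [0.051, -3.138, -0.004]
contact_force: [-1.0, 0.6, -0.1]
opening: 0.085
grip_force: 0.0
t: 4.23
tool_pos: [0.4906, -0.3275, 0.0174]
tool_rot: [-0.049, 3.14, -0.002]
contact_force: [0.2, -0.2, 5.6]
opening: 0.023
grip_force: 78.9
t 4.23 pos [ 490.6 -327.5   17.4] yaw -178.22 tilt [ 0.0014 -0.0013] -> roll -0.0003 shift [   0.5    1.4 -102.6] F [ 0.2 -0.2  5.6]
```

```bash
python3 -m handwheel '[{"tx":0,"ty":0,"tz":-8,"roll":0},{"tx":0,"ty":0,"tz":-15,"roll":0},{"tx":0,"ty":0,"tz":-15,"roll":0},{"tx":0,"ty":0,"tz":-15,"roll":0},{"tx":5,"ty":0,"tz":-15,"roll":0.03},{"tx":10,"ty":0,"tz":-15,"roll":0.03},{"tx":10,"ty":0,"tz":-15,"roll":0.03},{"tx":10,"ty":0,"tz":-12,"roll":0.04},{"tx":10,"ty":0,"tz":0,"roll":0},{"tx":5,"ty":0,"tz":0,"roll":0},{"tx":0,"ty":0,"tz":0,"roll":0},{"tx":0,"ty":0,"tz":0,"roll":0}]'
python3 - <<'E'
from h import *
u=np.array([np.cos(np.radians(-5.8)),np.sin(np.radians(-5.8))]); p=np.array([595,66])-150*u
goto(*p,127,174.2)
o=ctrl.get_obs(); M=R.from_rotvec(o["tool_rot"]).as_matrix(); T=np.array(o["tool_pos"])
im,d=optics.get_image("top"); np.savez("pics/top2.npz",im=im,d=d); im2,P=cloud("top2")
k=(P[...,0]>.42)&(P[...,0]<.7)&(P[...,1]<-.24)&(P[...,2]>.09); Q=P[k]; 
L=(Q-T)@M; 
r=(L[:,0]<-.04); print("rod pts in tool (x,y,z mm) near/far", [np.round(np.median(L[(L[:,0]<a)&(L[:,0]>b)],0)*1000,1) for a,b in((-.04,-.07),(-.07,-.1),(-.1,-.13),(-.13,-.165),(-.165,-.18))], L[:,0].min())
E
```

```text
t: 5.23
tool_pos: [0.4393, -0.3239, 0.1248]
tool_rot: [-0.155, -3.136, -0.003]
contact_force: [0.7, 0.4, -1.5]
opening: 0.0233
grip_force: 78.3
t 5.23 pos [ 439.3 -323.9  124.8] yaw 174.35 tilt [-0.0016  0.0018] -> roll 0.0026 shift [ 34.5 403.6  -1.5] F [ 0.7  0.4 -1.5]Traceback (most recent call last):
  File "<stdin>", line 5, in <module>
  File "h.py", line 4, in cloud
    z=np.load(f"pics/{n}.npz"); im,d=z["im"],z["d"].astype(float); p=optics.camera_params(n); K=p["mtx"]; E=np.array(p["extrinsics"])
                                                                     ~~~~~~~~~~~~~~~~~~~~^^^
ValueError: cameras: scene, top, wrist
```

```bash
python3 -m handwheel '[{"tx":3,"ty":15,"tz":0,"roll":0},{"tx":3,"ty":30,"tz":0,"roll":0},{"tx":3,"ty":30,"tz":0,"roll":0},{"tx":3,"ty":30,"tz":0,"roll":0},{"tx":3,"ty":30,"tz":0,"roll":0},{"tx":3,"ty":30,"tz":0,"roll":0},{"tx":3,"ty":30,"tz":0,"roll":0},{"tx":3,"ty":30,"tz":0,"roll":0},{"tx":3,"ty":30,"tz":0,"roll":0},{"tx":3,"ty":30,"tz":0,"roll":0},{"tx":3,"ty":30,"tz":0,"roll":0},{"tx":2,"ty":30,"tz":0,"roll":0}]'
python3 -m handwheel '[{"tx":0,"ty":30,"tz":5,"roll":0},{"tx":0,"ty":23,"tz":10,"roll":0},{"tx":0,"ty":10,"tz":7,"roll":0},{"tx":0,"ty":0,"tz":0,"roll":0},{"tx":0,"ty":0,"tz":0,"roll":0},{"tx":0,"ty":0,"tz":0,"roll":0}]'
python3 - <<'E'
from h import *
u=np.array([np.cos(np.radians(-5.8)),np.sin(np.radians(-5.8))])
for s in (-150,-7): goto(*(np.array([595,66])+s*u),103,174.2)
im,d=optics.get_image('scene'); np.savez('pics/scene3.npz',im=im,d=d); hand('scene3')
cv2.imwrite("pics/s3.png",im[100:420,220:560,::-1].repeat(2,0).repeat(2,1)[:600])
E
```

```text
t: 6.33
tool_pos: [0.4384, 0.0244, 0.126]
tool_rot: [-0.154, -3.137, -0.001]
contact_force: [0.2, -0.2, -1.5]
opening: 0.0229
grip_force: 78.6
t: 6.83
tool_pos: [0.4454, 0.0843, 0.1043]
tool_rot: [-0.156, -3.138, 0.001]
contact_force: [-0.2, -0.1, -0.6]
opening: 0.0232
grip_force: 78.7
t 6.83 pos [445.4  84.3 104.3] yaw 174.32 tilt [-0.0002 -0.0005] -> roll 0.0021 shift [-0.6 -3.1  1.3] F [-0.2 -0.1 -0.6]
t 6.83 pos [445.4  84.3 104.3] yaw 174.32 tilt [-0.0002 -0.0005] -> roll 0.0021 shift [-143.6   -3.1    1.3] F [-0.2 -0.1 -0.6]
-30 38 [-39.5   2.4 -26.3] z5-95 [-28.8 -24.3]
-50 37 [-59.6   2.4 -27.3] z5-95 [-29.7 -24. ]
-70 43 [-79.9   2.3 -27. ] z5-95 [-30. -25.]
-90 39 [-101.4    2.3  -27.2] z5-95 [-30.  -24.3]
-110 41 [-118.7    2.4  -26.9] z5-95 [-29.2 -23.5]
-130 44 [-138.     2.2  -27.4] z5-95 [-29.3 -24.5]
-150 77 [-165.7    2.2  -25.2] z5-95 [-29.1   8.4]
-170 37 [-171.9    2.4    5.2] z5-95 [-24.1  11.1]
end -174.06058550400004
```

View pics/s3.png

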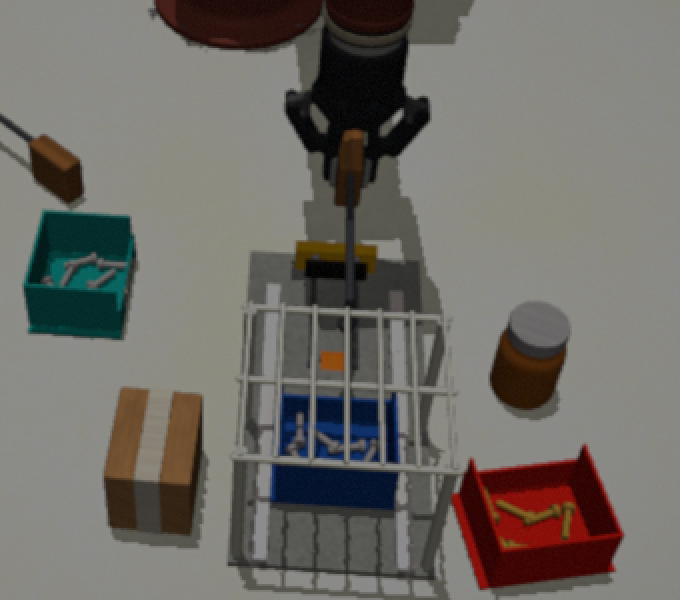

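The crop shows the hook held level and straight along the lane at (348,240), ahead of the shelf edge. The catch is at (332,360) and the bin back at (335,490).

```bash
python3 -m handwheel '[{"tx":-5,"ty":-2,"tz":0,"roll":0},{"tx":-10,"ty":-2,"tz":0,"roll":0},{"tx":-15,"ty":0,"tz":0,"roll":0},{"tx":-15,"ty":0,"tz":0,"roll":0},{"tx":-15,"ty":0,"tz":0,"roll":0},{"tx":-15,"ty":0,"tz":0,"roll":0},{"tx":-15,"ty":0,"tz":0,"roll":0},{"tx":-15,"ty":0,"tz":0,"roll":0},{"tx":-15,"ty":0,"tz":0,"roll":0},{"tx":-15,"ty":0,"tz":0,"roll":0},{"tx":-10,"ty":0,"tz":0,"roll":0},{"tx":0,"ty":0,"tz":0,"roll":0}]'
python3 - <<'E'
from h import *
u=np.array([np.cos(np.radians(-5.8)),np.sin(np.radians(-5.8))])
goto(*(np.array([595,66])-6*u),57,174.2)
im,d=optics.get_image('scene'); np.savez('pics/scene4.npz',im=im,d=d); hand('scene4')
cv2.imwrite("pics/s4.png",im[220:420,300:500,::-1].repeat(3,0).repeat(3,1))
E
```

```text
t: 7.88
tool_pos: [0.5915, 0.0652, 0.1049]
tool_rot: [0.158, 3.136, -0.0]
contact_force: [-0.4, 0.3, -2.2]
opening: 0.0231
grip_force: 78.7
t 7.88 pos [591.5  65.2 104.9] yaw 174.24 tilt [ 0.0018 -0.0002] -> roll 0.0007 shift [ 2.6  1.1 47.9] F [-0.4  0.3 -2.2]
-30 22 [-34.5   1.3 -27.5] z5-95 [-30.  -25.2]
-50 138 [-59.9   0.5 -50.5] z5-95 [-55.  -27.7]
-70 45 [-80.3  -0.4 -29.5] z5-95 [-56.9 -26.1]
-90 53 [-100.2   -0.4  -29.7] z5-95 [-57.6 -25.3]
-110 41 [-123.9   -0.4  -52.7] z5-95 [-56.5 -25.8]
-130 85 [-135.2   -0.2  -47.9] z5-95 [-55.9 -25.9]
-150 62 [-161.7   -0.3  -29.2] z5-95 [-57.7  -9.4]
-170 86 [-173.9    0.8  -14. ] z5-95 [-55.6  10. ]
end -184.98684028965585
```

View pics/s4.png

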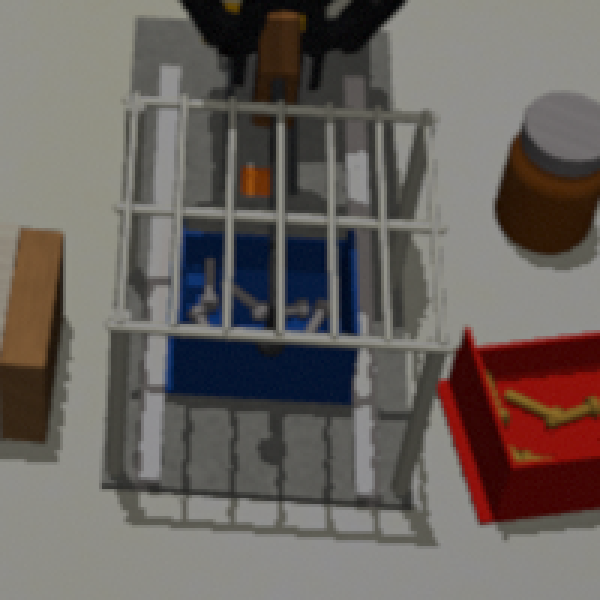

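The ball at (270,345) hangs just beyond the bin's back wall top, clear of the shelf wires. Lowering it now.

```bash
python3 -m handwheel '[{"tx":0,"ty":0,"tz":6,"roll":0},{"tx":0,"ty":0,"tz":10,"roll":0},{"tx":0,"ty":0,"tz":10,"roll":0},{"tx":0,"ty":0,"tz":10,"roll":0},{"tx":0,"ty":0,"tz":8,"roll":0},{"tx":0,"ty":0,"tz":4,"roll":0},{"tx":0,"ty":0,"tz":0,"roll":0},{"tx":0,"ty":0,"tz":0,"roll":0}]'
python3 -m handwheel '[{"tx":4,"ty":0,"tz":0,"roll":0},{"tx":4,"ty":0,"tz":0,"roll":0},{"tx":2,"ty":0,"tz":0,"roll":0},{"tx":1,"ty":0,"tz":0,"roll":0},{"tx":0,"ty":0,"tz":0,"roll":0}]'
python3 -m handwheel '[{"tx":1,"ty":0,"tz":0,"roll":0},{"tx":1,"ty":0,"tz":0,"roll":0},{"tx":1,"ty":0,"tz":0,"roll":0},{"tx":1,"ty":0,"tz":0,"roll":0},{"tx":1,"ty":0,"tz":0,"roll":0},{"tx":1,"ty":0,"tz":0,"roll":0}]'
python3 -m handwheel '[{"tx":3,"ty":0,"tz":0,"roll":0},{"tx":3,"ty":0,"tz":0,"roll":0},{"tx":3,"ty":0,"tz":0,"roll":0},{"tx":3,"ty":0,"tz":0,"roll":0},{"tx":3,"ty":0,"tz":0,"roll":0}]'
```

```text
t: 8.6
tool_pos: [0.5892, 0.0666, 0.0559]
tool_rot: [-0.155, -3.137, 0.0]
contact_force: [0.5, -0.2, -1.0]
opening: 0.0231
grip_force: 78.7
t: 9.02
tool_pos: [0.5784, 0.0677, 0.0568]
tool_rot: [0.155, 3.137, 0.0]
contact_force: [-0.6, -0.2, -1.6]
opening: 0.0235
grip_force: 78.7
t: 9.52
tool_pos: [0.5725, 0.0683, 0.0564]
tool_rot: [0.155, 3.138, 0.0]
contact_force: [1.3, 0.7, -1.9]
opening: 0.0229
grip_force: 78.7
t: 9.93
tool_pos: [0.5571, 0.0698, 0.0563]
tool_rot: [-0.155, -3.138, 0.0]
contact_force: [0.6, -1.5, -2.3]
opening: 0.023
grip_force: 78.7
```

```bash
python3 -m handwheel '[{"tx":5,"ty":0,"tz":0,"roll":0},{"tx":5,"ty":0,"tz":0,"roll":0},{"tx":5,"ty":0,"tz":0,"roll":0},{"tx":5,"ty":0,"tz":0,"roll":0},{"tx":5,"ty":0,"tz":0,"roll":0},{"tx":5,"ty":0,"tz":0,"roll":0},{"tx":5,"ty":0,"tz":0,"roll":0},{"tx":5,"ty":0,"tz":0,"roll":0},{"tx":5,"ty":0,"tz":0,"roll":0},{"tx":5,"ty":0,"tz":0,"roll":0}]'
cat >> h.py <<'E'
def lane(n):
    "blue bin's back/front along the lane, and tcp s"
    im,d=optics.get_image(n.rstrip("0123456789")); np.savez(f'pics/{n}.npz',im=im,d=d); im,P=cloud(n); hsv=cv2.cvtColor(im,cv2.COLOR_RGB2HSV); H,S,V=[hsv[...,i].astype(int) for i in range(3)]
    u=np.array([np.cos(np.radians(-5.8)),np.sin(np.radians(-5.8))]); w=np.array([-u[1],u[0]]); D=P[...,:2]-[.595,.066]; s=D@u*1000; t=D@w*1000; z=P[...,2]
    k=(H>105)&(H<125)&(S>120)&(abs(t)<70)&(abs(s)<200)&(z>.03)&(z<.075)
    T=np.array(ctrl.get_obs()["tool_pos"])[:2]-[.595,.066]
    print("bin s",np.percentile(s[k],[1,5,50,95,99]).round(1),"t",np.percentile(t[k],[1,99]).round(1),"zmax",np.percentile(z[k],[98]),"tcp s,t",T@u*1000,T@w*1000)
    return im
E
python3 -c "
from h import *
lane('top5');lane('scene5')
goto(420,84,57,174.2)"
```

```text
t: 10.77
tool_pos: [0.5073, 0.0747, 0.0564]
tool_rot: [0.155, 3.138, 0.0]
contact_force: [1.5, -0.6, -1.0]
opening: 0.0229
grip_force: 78.7
bin s [-16.   -9.4  66.3  71.6  72.9] t [-52.1  47. ] zmax [0.0688632] tcp s,t -89.25021026323549 -0.16316210449237062
bin s [-19.  -17.7  68.9  71.5  72.7] t [-46.6  49. ] zmax [0.06745256] tcp s,t -88.95613258105836 -0.17940431814550437
t 10.87 pos [506.5  74.8  55.9] yaw 174.35 tilt [-0.0018  0.0001] -> roll 0.0026 shift [87.   0.4 -0.9] F [ 0.1  0.2 -1.4]
```

```bash
python3 -m handwheel '[{"tx":5,"ty":0,"tz":0,"roll":0},{"tx":6,"ty":0,"tz":0,"roll":0},{"tx":6,"ty":0,"tz":0,"roll":0},{"tx":6,"ty":0,"tz":0,"roll":0},{"tx":6,"ty":0,"tz":0,"roll":0},{"tx":6,"ty":0,"tz":0,"roll":0},{"tx":6,"ty":0,"tz":0,"roll":0},{"tx":6,"ty":0,"tz":0,"roll":0},{"tx":6,"ty":0,"tz":0,"roll":0},{"tx":6,"ty":0,"tz":0,"roll":0},{"tx":3,"ty":0,"tz":0,"roll":0}]'
python3 -m handwheel '[{"tx":2,"ty":0,"tz":0,"roll":0},{"tx":2,"ty":0,"tz":0,"roll":0},{"tx":2,"ty":0,"tz":0,"roll":0},{"tx":0,"ty":0,"tz":0,"roll":0}]'
python3 -c "
from h import *
lane('top6')"
```

```text
t: 11.78
tool_pos: [0.445, 0.0809, 0.0561]
tool_rot: [-0.155, -3.137, 0.0]
contact_force: [1.0, -0.1, -2.3]
opening: 0.0228
grip_force: 78.7
t: 12.12
tool_pos: [0.4397, 0.0814, 0.0562]
tool_rot: [-0.155, -3.137, 0.0]
contact_force: [-0.7, 0.7, -1.1]
opening: 0.023
grip_force: 78.7
bin s [-85.6 -83.9 -25.4   3.6   4.8] t [-53.4  46.6] zmax [0.06844187] tcp s,t -155.92816255743378 -0.3887597837781941
```

```bash
python3 -m handwheel '[{"tx":2,"ty":0,"tz":0,"roll":0},{"tx":2,"ty":0,"tz":0,"roll":0},{"tx":2,"ty":0,"tz":0,"roll":0},{"tx":2,"ty":0,"tz":0,"roll":0},{"tx":2,"ty":0,"tz":0,"roll":0},{"tx":1,"ty":0,"tz":0,"roll":0},{"tx":0,"ty":0,"tz":0,"roll":0}]'|sed -n 2,4p
for i in 1 2 3; do python3 -m handwheel '[{"tx":0.5,"ty":0,"tz":0,"roll":0},{"tx":0.5,"ty":0,"tz":0,"roll":0},{"tx":0,"ty":0,"tz":0,"roll":0}]'|grep -E "pos|contact"; done
```

```text
tool_pos: [0.4289, 0.0825, 0.0563]
tool_rot: [-0.155, -3.138, -0.0]
contact_force: [0.1, -0.3, -2.2]
tool_pos: [0.4282, 0.0825, 0.0563]
contact_force: [0.8, 0.7, -1.3]
tool_pos: [0.4271, 0.0826, 0.0563]
contact_force: [1.0, 0.1, -1.6]
tool_pos: [0.4261, 0.0827, 0.0563]
contact_force: [-0.0, 0.2, -1.5]
```

```bash
python3 -m handwheel '[{"tx":0.5,"ty":0,"tz":0,"roll":0},{"tx":0.5,"ty":0,"tz":0,"roll":0},{"tx":0,"ty":0,"tz":0,"roll":0}]'|grep -E "pos|contact"
python3 -m handwheel '[{"tx":0.5,"ty":0,"tz":0,"roll":0},{"tx":0.5,"ty":0,"tz":0,"roll":0},{"tx":0,"ty":0,"tz":0,"roll":0}]'|grep -E "pos|contact"
python3 -m handwheel '[{"tx":0.5,"ty":0,"tz":0,"roll":0},{"tx":0.5,"ty":0,"tz":0,"roll":0},{"tx":0,"ty":0,"tz":0,"roll":0}]'|grep -E "pos|contact"
python3 -c "
from h import *
lane('top7')"
```

```text
tool_pos: [0.4251, 0.0828, 0.0563]
contact_force: [1.3, 0.6, -1.5]
tool_pos: [0.4241, 0.083, 0.0563]
contact_force: [0.4, -1.0, -1.8]
tool_pos: [0.4231, 0.083, 0.0563]
contact_force: [0.3, 0.6, -0.8]
bin s [-103.1 -100.9  -43.6  -12.9  -11.3] t [-53.9  46.4] zmax [0.06869612] tcp s,t -172.7383112526956 -0.4082988112374935
```

```bash
python3 -m handwheel '[{"tx":0.5,"ty":0,"tz":0,"roll":0},{"tx":0.5,"ty":0,"tz":0,"roll":0},{"tx":0,"ty":0,"tz":0,"roll":0}]'|grep -E "pos|contact"
python3 -m handwheel '[{"tx":0.5,"ty":0,"tz":0,"roll":0},{"tx":0.5,"ty":0,"tz":0,"roll":0},{"tx":0,"ty":0,"tz":0,"roll":0}]'|grep -E "pos|contact"
python3 -m handwheel '[{"tx":0.5,"ty":0,"tz":0,"roll":0},{"tx":0.5,"ty":0,"tz":0,"roll":0},{"tx":0,"ty":0,"tz":0,"roll":0}]'|grep -E "pos|contact"
```

```text
tool_pos: [0.4221, 0.0831, 0.0563]
contact_force: [1.5, -0.0, -0.6]
tool_pos: [0.4215, 0.0832, 0.0565]
contact_force: [2.2, 0.7, -0.8]
tool_pos: [0.4207, 0.0832, 0.0567]
contact_force: [2.6, 0.4, 0.2]
```

```bash
python3 -m handwheel '[{"tx":0.5,"ty":0,"tz":0,"roll":0},{"tx":0,"ty":0,"tz":0,"roll":0}]'|grep -E "pos|contact"
python3 -m handwheel '[{"tx":0.5,"ty":0,"tz":0,"roll":0},{"tx":0,"ty":0,"tz":0,"roll":0}]'|grep -E "pos|contact"
```

```text
tool_pos: [0.4203, 0.0833, 0.0567]
contact_force: [4.0, -1.8, -0.9]
tool_pos: [0.4199, 0.0833, 0.0567]
contact_force: [5.2, -1.0, -1.2]
```

```bash
python3 -m handwheel '[{"tx":0.5,"ty":0,"tz":0,"roll":0},{"tx":0,"ty":0,"tz":0,"roll":0}]'|grep -E "pos|contact"
python3 -m handwheel '[{"tx":0.5,"ty":0,"tz":0,"roll":0},{"tx":0,"ty":0,"tz":0,"roll":0}]'|grep -E "pos|contact"
python3 -m handwheel '[{"tx":0.5,"ty":0,"tz":0,"roll":0},{"tx":0,"ty":0,"tz":0,"roll":0}]'|grep -E "pos|contact"
python3 -c "
from h import *
for i in range(3): print(np.round(ctrl.get_obs()['contact_force'],1)); lane('scene8')"
```

```text
tool_pos: [0.4195, 0.0833, 0.0568]
contact_force: [4.9, -2.3, -0.9]
tool_pos: [0.4192, 0.0833, 0.0568]
contact_force: [6.0, -1.9, -1.6]
tool_pos: [0.419, 0.0833, 0.0569]
contact_force: [7.2, -2.2, -1.4]
[ 7.2 -2.2 -1.4]
bin s [-107.1 -105.5  -20.   -14.8  -13.7] t [-50.5  48.3] zmax [0.06843669] tcp s,t -176.87613504649985 -0.5457271659178355
[ 7.2 -2.6 -3. ]
bin s [-106.9 -105.5  -20.2  -15.1  -13.8] t [-50.4  48.3] zmax [0.06856617] tcp s,t -176.8613236350802 -0.5557225208829656
[ 7.1 -1.5 -2. ]
bin s [-107.4 -105.6  -20.1  -14.8  -13.5] t [-50.5  48.3] zmax [0.06820102] tcp s,t -176.88931635433173 -0.5361972830131795
```

```bash
python3 -m handwheel '[{"tx":0.5,"ty":0,"tz":0,"roll":0},{"tx":0,"ty":0,"tz":0,"roll":0}]'|grep -E "pos|contact"
python3 -m handwheel '[{"tx":0.5,"ty":0,"tz":0,"roll":0},{"tx":0,"ty":0,"tz":0,"roll":0}]'|grep -E "pos|contact"
python3 -m handwheel '[{"tx":0.5,"ty":0,"tz":0,"roll":0},{"tx":0,"ty":0,"tz":0,"roll":0}]'|grep -E "pos|contact"
python3 - <<'E'
from h import *
im=lane('scene9'); cv2.imwrite("pics/s9.png",cv2.resize(im[200:350,320:470,::-1],None,fx=4,fy=4,interpolation=cv2.INTER_CUBIC))
E
```

```text
tool_pos: [0.4187, 0.0833, 0.057]
contact_force: [8.8, -1.9, -3.7]
tool_pos: [0.4184, 0.0833, 0.057]
contact_force: [8.5, -2.9, -2.7]
tool_pos: [0.4182, 0.0833, 0.0571]
contact_force: [9.4, -2.9, -4.8]
bin s [-107.7 -106.3  -20.7  -15.9  -14.7] t [-50.4  48.2] zmax [0.06848385] tcp s,t -177.6555008801036 -0.6361844332156102
```

View pics/s9.png

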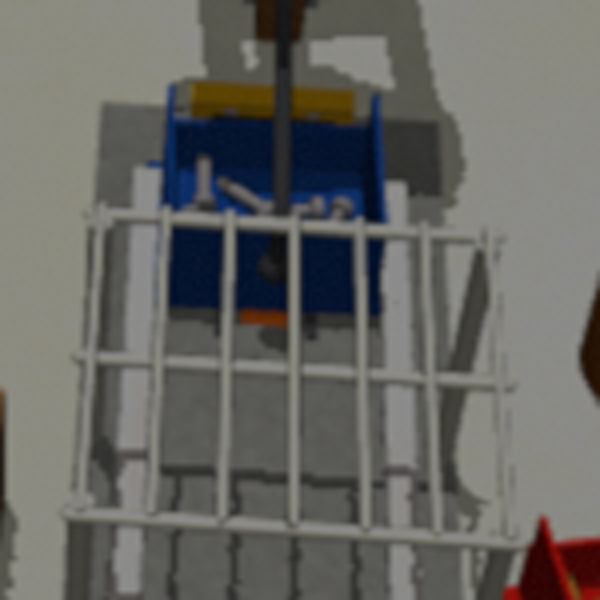

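The bin is against the yellow stop. The orange catch shows only as a thin strip at (265,318), so it is probably still partly down. Pulling on in small steps while watching the orange area.

```bash
cat >> h.py <<'E'
def orange():
    im,d=optics.get_image('scene'); np.savez('pics/scene99.npz',im=im,d=d); im,P=cloud('scene99'); hsv=cv2.cvtColor(im,cv2.COLOR_RGB2HSV); H,S,V=[hsv[...,i].astype(int) for i in range(3)]
    u=np.array([np.cos(np.radians(-5.8)),np.sin(np.radians(-5.8))]); w=np.array([-u[1],u[0]]); D=P[...,:2]-[.595,.066]; s=D@u*1000; t=D@w*1000; z=P[...,2]*1000
    k=(H>3)&(H<20)&(S>150)&(abs(t)<20)&(s>-30)&(s<15)&(z<25); print("orange",k.sum(),"s",np.percentile(s[k],[3,50,97]).round(1),"z",np.percentile(z[k],[5,50,95]).round(1),"F",np.round(ctrl.get_obs()['contact_force'],1))
E
python3 -c "
from h import *
orange()"
python3 -m handwheel '[{"tx":0.5,"ty":0,"tz":0,"roll":0},{"tx":0,"ty":0,"tz":0,"roll":0}]'|grep -E "pos|contact"
python3 -c "
from h import *
orange()"
python3 -m handwheel '[{"tx":0.5,"ty":0,"tz":0,"roll":0},{"tx":0,"ty":0,"tz":0,"roll":0}]'|grep -E "pos|contact"
python3 -c "
from h import *
orange()"
```

```text
orange 38 s [-16.9 -12.9  -8.9] z [ 4.   6.4 10. ] F [10.1 -3.  -4.4]
tool_pos: [0.4179, 0.0834, 0.0572]
contact_force: [10.7, -2.4, -2.5]
orange 39 s [-16.2 -12.4  -8.9] z [5.7 7.2 9.7] F [10.6 -2.5 -2.3]
tool_pos: [0.4177, 0.0834, 0.0573]
contact_force: [11.7, -2.4, -3.1]
orange 42 s [-17.4 -12.9  -7.9] z [ 4.4  7.  10. ] F [11.  -3.6 -4.3]
```

```bash
python3 -m handwheel '[{"tx":0.5,"ty":0,"tz":0,"roll":0},{"tx":0,"ty":0,"tz":0,"roll":0},{"tx":0,"ty":0,"tz":0,"roll":0}]'|grep -E "pos|contact"
python3 -c "
from h import *
orange()"
python3 -m handwheel '[{"tx":0.3,"ty":0,"tz":0,"roll":0},{"tx":0,"ty":0,"tz":0,"roll":0},{"tx":0,"ty":0,"tz":0,"roll":0}]'|grep -E "pos|contact"
python3 -c "
from h import *
orange();lane('scene10')"
```

```text
tool_pos: [0.4174, 0.0834, 0.0574]
contact_force: [12.3, -2.9, -4.7]
orange 47 s [-17.1 -12.5  -7.5] z [ 4.7  7.2 10.5] F [12.9 -3.  -4.8]
tool_pos: [0.4173, 0.0835, 0.0575]
contact_force: [12.9, -2.6, -4.2]
orange 49 s [-18.2 -12.6  -9. ] z [ 3.8  7.  10.8] F [11.6 -1.5 -4.5]
bin s [-108.8 -107.1  -21.8  -16.9  -15.6] t [-50.6  48.2] zmax [0.06853987] tcp s,t -178.54500999767717 -0.5206047388883154
```

```bash
python3 -m handwheel '[{"tx":0.4,"ty":0,"tz":0,"roll":0},{"tx":0,"ty":0,"tz":0,"roll":0},{"tx":0,"ty":0,"tz":0,"roll":0}]'|grep -E "pos|contact"
python3 -c "
from h import *
orange()"
python3 -m handwheel '[{"tx":0.3,"ty":0,"tz":0,"roll":0},{"tx":0,"ty":0,"tz":0,"roll":0},{"tx":0,"ty":0,"tz":0,"roll":0}]'|grep -E "pos|contact"
python3 -c "
from h import *
orange();lane('scene10')"
```

```text
tool_pos: [0.4169, 0.0834, 0.0575]
contact_force: [12.6, -2.8, -4.9]
orange 103 s [-16.5  -8.2  -1.1] z [ 5.2  9.6 14.1] F [11.5 -2.9 -5.1]
tool_pos: [0.4168, 0.0834, 0.0576]
contact_force: [13.3, -2.9, -5.3]
orange 102 s [-17.4  -8.5  -1. ] z [ 5.3  9.4 13.2] F [13.4 -3.1 -4.4]
bin s [-109.6 -107.7  -32.2  -17.2  -16.3] t [-50.7  48.1] zmax [0.06827746] tcp s,t -179.03779508496186 -0.6937662439742437
```

The catch snapped up: its visible area jumped from 49 to 103 px at a pull of about 13 N. Easing off and unhooking.

```bash
python3 -m handwheel '[{"tx":-1,"ty":0,"tz":0,"roll":0},{"tx":-1,"ty":0,"tz":0,"roll":0},{"tx":-1,"ty":0,"tz":0,"roll":0},{"tx":-1,"ty":0,"tz":0,"roll":0},{"tx":-1,"ty":0,"tz":0,"roll":0},{"tx":0,"ty":0,"tz":0,"roll":0}]'|grep -E "pos|contact"
python3 -m handwheel '[{"tx":-1,"ty":0,"tz":0,"roll":0},{"tx":-1,"ty":0,"tz":0,"roll":0},{"tx":-1,"ty":0,"tz":0,"roll":0},{"tx":-1,"ty":0,"tz":0,"roll":0},{"tx":-1,"ty":0,"tz":0,"roll":0},{"tx":-1,"ty":0,"tz":0,"roll":0},{"tx":0,"ty":0,"tz":0,"roll":0}]'|grep -E "pos|contact"
python3 -c "
from h import *
orange();lane('top11');hand('top11')"
```

```text
tool_pos: [0.4184, 0.0836, 0.056]
contact_force: [3.3, -1.0, -0.9]
tool_pos: [0.4247, 0.0829, 0.0563]
contact_force: [0.4, -1.2, -1.5]
orange 103 s [-17.2  -8.8  -0.8] z [ 5.3  9.7 14.9] F [ 0.6  0.4 -1.9]
bin s [-106.3 -105.5  -49.1  -17.8  -16.8] t [-54.   44.9] zmax [0.06824685] tcp s,t -171.18111296402645 -0.3957275034230334
-50 96 [-64.3   1.7  16.9] z5-95 [-29.1  24.2]
-70 40 [-79.   -0.3 -27.3] z5-95 [-29.3 -23.7]
-90 40 [-100.    -0.6  -27.1] z5-95 [-30.1 -24.3]
-110 40 [-120.3   -0.6  -27.3] z5-95 [-30.5 -24.3]
-130 38 [-139.9   -0.6  -27.3] z5-95 [-29.7 -24.3]
-150 123 [-152.3   -2.3   -3.5] z5-95 [-29.4  26.2]
-170 10 [-171.    -3.6    2.5] z5-95 [-27.5   8.1]
end -171.31590484935455
```

```bash
python3 -m handwheel '[{"tx":0,"ty":0,"tz":-5,"roll":0},{"tx":0,"ty":0,"tz":-8,"roll":0},{"tx":0,"ty":0,"tz":-8,"roll":0},{"tx":0,"ty":0,"tz":-8,"roll":0},{"tx":0,"ty":0,"tz":-8,"roll":0},{"tx":0,"ty":0,"tz":-8,"roll":0},{"tx":0,"ty":0,"tz":-8,"roll":0},{"tx":0,"ty":0,"tz":-8,"roll":0},{"tx":0,"ty":0,"tz":-8,"roll":0},{"tx":0,"ty":0,"tz":-6,"roll":0},{"tx":0,"ty":0,"tz":0,"roll":0},{"tx":0,"ty":0,"tz":0,"roll":0}]'
python3 -c "
from h import *
orange();lane('top12'); goto(440,-326,127,180)"
```

```text
t: 20.55
tool_pos: [0.4249, 0.0829, 0.1317]
tool_rot: [0.155, 3.137, 0.0]
contact_force: [0.1, 0.9, -1.8]
opening: 0.0233
grip_force: 78.9
orange 102 s [-17.1  -8.8  -0.9] z [ 5.1  9.7 13.7] F [-0.2 -0.1 -1.4]
bin s [-106.2 -105.2  -45.7  -17.9  -16.9] t [-54.   44.7] zmax [0.06840581] tcp s,t -171.5129003617222 -0.4574224407941383
t 20.65 pos [424.3  82.9 130.8] yaw 174.34 tilt [-0.0009 -0.    ] -> roll -0.0988 shift [ -15.7 -408.9    3.8] F [-0.3  0.1 -1.8]
```

```bash
python3 -m handwheel '[{"tx":0,"ty":-18,"tz":0,"roll":0},{"tx":0,"ty":-30,"tz":0,"roll":0},{"tx":0,"ty":-30,"tz":0,"roll":0},{"tx":-5,"ty":-30,"tz":0,"roll":0},{"tx":-5,"ty":-30,"tz":0,"roll":0},{"tx":-5,"ty":-30,"tz":0,"roll":0},{"tx":-5,"ty":-30,"tz":0,"roll":0},{"tx":-5,"ty":-30,"tz":0,"roll":0},{"tx":-5,"ty":-30,"tz":0,"roll":0},{"tx":-8,"ty":-30,"tz":0,"roll":0},{"tx":-8,"ty":-30,"tz":0,"roll":0},{"tx":-8,"ty":-30,"tz":0,"roll":0}]'|grep -E "pos|contact"
python3 -m handwheel '[{"tx":-8,"ty":-30,"tz":0,"roll":0},{"tx":-4,"ty":-20,"tz":0,"roll":0},{"tx":0,"ty":-10,"tz":0,"roll":0},{"tx":0,"ty":0,"tz":15,"roll":0},{"tx":0,"ty":0,"tz":20,"roll":0},{"tx":0,"ty":0,"tz":20,"roll":0},{"tx":0,"ty":0,"tz":20,"roll":0},{"tx":0,"ty":0,"tz":12,"roll":0},{"tx":0,"ty":0,"tz":8,"roll":0},{"tx":0,"ty":0,"tz":5,"roll":0},{"tx":0,"ty":0,"tz":0,"roll":0},{"tx":0,"ty":0,"tz":0,"roll":0}]'
python3 -c "
from h import *
goto(440,-326,18.5)
lane('scene13');hand('scene13')"
```

```text
tool_pos: [0.4436, -0.2701, 0.1303]
contact_force: [-0.5, 0.4, -1.7]
t: 22.65
tool_pos: [0.4505, -0.3299, 0.032]
tool_rot: [0.155, 3.137, -0.001]
contact_force: [0.5, -0.2, -1.3]
opening: 0.0233
grip_force: 79.1
t 22.65 pos [ 450.5 -329.9   32. ] yaw 174.35 tilt [ 0.0007 -0.0007] -> roll 0.0 shift [10.9  2.8 13.5] F [ 0.5 -0.2 -1.3]
bin s [-108.4 -106.5  -19.9  -16.1  -15.2] t [-51.1  46.7] zmax [0.06719581] tcp s,t -103.37884574731738 -408.71576046763516
-30 172 [-39.5   4.8  31.8] z5-95 [-28.1  33.8]
-50 159 [-59.4   5.1  31.5] z5-95 [-28.3  33.8]
-70 114 [-79.4   7.4  31.2] z5-95 [-29.1  33.6]
-90 62 [-100.2    5.4  -26. ] z5-95 [-29.2  33.5]
-110 72 [-121.2    4.9  -24.9] z5-95 [-29.6  33.3]
-130 73 [-140.1    4.8  -25.2] z5-95 [-28.7  33.4]
-150 137 [-164.9    4.7   -5.9] z5-95 [-27.9  33.6]
-170 61 [-172.3    4.1    7. ] z5-95 [-21.3  32.7]
end -174.723636567934
```

```bash
python3 -m handwheel '[{"tx":0,"ty":0,"tz":5,"roll":0},{"tx":0,"ty":0,"tz":5,"roll":0},{"tx":0,"ty":0,"tz":1,"roll":0},{"tx":0,"ty":0,"tz":0,"roll":0}]'|grep -E "pos|contact"
python3 -m handwheel '[{"tx":0,"ty":0,"tz":1,"roll":0},{"tx":0,"ty":0,"tz":0,"roll":0}]'|grep -E "pos|contact"
python3 -m handwheel '[{"tx":0,"ty":0,"tz":1,"roll":0},{"tx":0,"ty":0,"tz":0,"roll":0}]'|grep -E "pos|contact"
python3 -m handwheel '[{"tx":0,"ty":0,"tz":1,"roll":0},{"tx":0,"ty":0,"tz":0,"roll":0}]'|grep -E "pos|contact"
```

```text
tool_pos: [0.4498, -0.3293, 0.0197]
contact_force: [0.2, -0.3, -1.7]
tool_pos: [0.4501, -0.3296, 0.0192]
contact_force: [-0.9, 0.5, -1.0]
tool_pos: [0.4501, -0.3297, 0.0183]
contact_force: [0.5, -0.5, -1.8]
tool_pos: [0.4503, -0.3298, 0.0175]
contact_force: [-0.2, -0.3, -1.6]
```

```bash
python3 -m handwheel '[{"tx":0,"ty":0,"tz":0.7,"roll":0},{"tx":0,"ty":0,"tz":0,"roll":0},{"tx":0,"ty":0,"tz":0,"roll":0}]'|grep -E "pos|contact"
python3 -m handwheel '[{"tx":0,"ty":0,"tz":0.7,"roll":0},{"tx":0,"ty":0,"tz":0,"roll":0},{"tx":0,"ty":0,"tz":0,"roll":0}]'|grep -E "pos|contact"
```

```text
tool_pos: [0.4503, -0.3299, 0.0174]
contact_force: [-2.3, 2.0, 5.8]
tool_pos: [0.4504, -0.33, 0.0174]
contact_force: [-2.9, 3.0, 10.8]
```

```bash
python3 -m handwheel '[{"tx":0,"ty":0,"tz":-0.7,"roll":0},{"tx":0,"ty":0,"tz":0,"roll":0}]' |grep contact
python3 -m handwheel '[{"tx":0,"ty":0,"tz":0,"roll":0},{"tx":0,"ty":0,"tz":0,"roll":0},{"tx":0,"ty":0,"tz":0,"roll":0},{"tx":0,"ty":0,"tz":0,"roll":0},{"tx":0,"ty":0,"tz":0,"roll":0},{"tx":0,"ty":0,"tz":0,"roll":0},{"tx":0,"ty":0,"tz":0,"roll":0},{"tx":0,"ty":0,"tz":0,"roll":0}]' 80
python3 -m handwheel '[{"tx":0,"ty":0,"tz":-5,"roll":0},{"tx":0,"ty":0,"tz":-15,"roll":0},{"tx":0,"ty":0,"tz":-20,"roll":0},{"tx":0,"ty":0,"tz":-20,"roll":0},{"tx":0,"ty":0,"tz":-20,"roll":0},{"tx":0,"ty":0,"tz":-20,"roll":0},{"tx":0,"ty":0,"tz":-20,"roll":0},{"tx":0,"ty":0,"tz":-20,"roll":0},{"tx":0,"ty":0,"tz":-10,"roll":0},{"tx":0,"ty":0,"tz":0,"roll":0},{"tx":0,"ty":0,"tz":0,"roll":0}]'
python3 - <<'E'
from h import *
orange(); im=lane('scene14'); cv2.imwrite("pics/s14.png",im[...,::-1])
E
```

```text
contact_force: [-1.9, 0.9, 5.9]
t: 24.87
tool_pos: [0.4501, -0.3296, 0.0165]
tool_rot: [-0.155, -3.138, -0.0]
contact_force: [0.3, -0.2, 0.3]
opening: 0.08
grip_force: 0.0
t: 25.78
tool_pos: [0.4502, -0.3297, 0.1669]
tool_rot: [0.155, 3.137, -0.001]
contact_force: [0.6, -0.8, -0.4]
opening: 0.0803
grip_force: 0.0
orange 103 s [-16.1  -8.9  -0.8] z [ 5.2  9.1 13.8] F [ 0.   0.2 -0.5]
bin s [-108.1 -106.6  -19.8  -16.   -15. ] t [-51.1  46.7] zmax [0.06713339] tcp s,t -104.92392337337482 -407.6624357043594
```

View pics/s14.png

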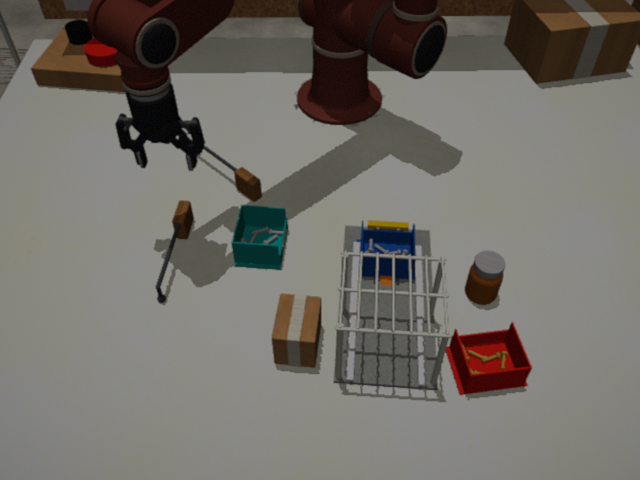

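The hook stands on the bench at (172,250), clear of everything. The bin is caught with the orange catch up behind it at (386,281), and the jar, red bin and carton have not moved.

```bash
python3 -c "
from station import ctrl
print(ctrl.finish_job())"
```

```text
the job is handed in; nothing more can be done
None
```

The job is done and handed in at about 26 s: the blue bin was pulled to the bumper with about 13–14 N, the orange catch is up behind it, the hook stands on the bench clear of the rack, and the jar, red bin and carton were not touched.

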